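# Unscrew the blue nut of a dish clamp

## Task

One of the two culture-dish clamps on the bench is to be opened: unscrew its blue knurled nut (anticlockwise seen from above) until it comes free of the thread, lift it off the stud and set it down gently inside the dark steel tray, without dropping it. Leave the other clamp's orange nut screwed on and alone.

Things in the scene. Friction and masses are not known exactly. Their poses are not given: they have to be found in the camera images.
- nut_blue_center (a point): Centre (on the axis, half-way up) of the blue knurled hand nut: loose ring, 48 mm outside, 34 mm high, 30 mm bore, 120 g, z up. Its underside sits 48 mm above the bench on a washer 38 mm wide, 15 mm high; all else nearby is below 33 mm. Grip it across from above, any direction, 5 mm above its centre to keep fingertips over its underside. x points to the white dot on its top.
- stud_blue_top (a point): Top of the fixed steel stud (14 mm, thread 26 mm) under the blue nut, 87 mm above bench, 5 mm above the seated nut; x along the clamp's strap. Coarse quick thread, 1 mm play: locked if pulled straight up; turned anticlockwise from above the nut is free after 45 to 57 degrees, up to 120; 80 in one grasp is right. It rises 1 mm, so turn on the spot, then lift; its underside clears the stud after 40 mm.
- tray: Dark steel tray, fixed, open on top, 150 mm (its x) by 130 mm (its y) outside, 22 mm high, walls and floor 4 mm thick; origin at the centre of its underside, on the bench. The nut stands in it with its centre 21 mm above the bench.
- nut_orange_dot (a point): White dot on the top of the orange nut, 19.5 mm from that nut's axis (82 mm above the bench). The orange nut is otherwise the same as the blue one, on a second clamp of the same kind; the nut and its clamp are to be left alone.
Things that resemble listed ones, but are neither listed nor needed, are in the scene too. What is meant by the tray is not purple, red or yellow, and is the smaller of those in its own colour.

How it is judged:
On the way, in this order (a step that is already met when the one before it is completed fails the run):
1. the blue nut has been turned at least 32 degrees from its clamp's line while still down on its stud (angle between the x axis of nut_blue_center and the x axis of stud_blue_top, either way round above 0.56 rad and z of nut_blue_center in the frame of stud_blue_top below -0.008 m and horizontal distance between nut_blue_center and stud_blue_top below 0.008 m), for 0.05 s.
2. the blue nut has been lifted clear of its stud (z of nut_blue_center in the frame of stud_blue_top above 0.018 m), for 0.1 s.
At the end, for the whole second after the job is handed in: The blue nut rests flat (within 10 degrees) on the floor of the steel tray, its centre within 62 mm (tray's x) and 52 mm (tray's y) of the tray's centre and 14 to 32 mm above the bench, released and still; the dot of the orange nut is within 12 mm of where it was (x of nut_blue_center in the frame of tray between -0.062 and 0.062 m and y of nut_blue_center in the frame of tray between -0.052 and 0.052 m and z of nut_blue_center in the frame of tray between 0.014 and 0.032 m and angle between nut_blue_center's own z axis and vertical below 0.17 rad and distance of nut_orange_dot from where it was at the start of the episode below 0.012 m); the robot touches nothing.
It fails at once if the orange nut is turned, pushed or lifted: its dot moves by 12 mm or more (distance of nut_orange_dot from where it was at the start of the episode above 0.012 m).
It fails at once if the blue nut is dropped into the tray (faster than 0.8 m/s there) (horizontal distance between nut_blue_center and tray below 0.09 m and height (world z) of nut_blue_center below 0.07 m and linear speed of nut_blue above 0.8 m/s).
It also fails if it takes over 42 s, if anything falls off the work surface, if the arm or the gripper's body presses on something with over 40 N, if the wrist force passes 120 N, or if a joint passes its speed limit or range.

## Robot

A 7-joint arm with a two-finger parallel gripper is mounted at the origin on the work surface. World frame = base frame: x ahead of the robot, y to its left, z up, the work surface at z = 0. Lengths are in m, angles in rad, forces in N, time in s.
With the tool pointing down it reaches from about 0.4 to 0.75 m from the base axis. Payload 19.5 kg.
Tool frame: the origin (TCP) lies between the finger pads; the fingertips stand 11 mm ahead of it and the grasp point (between the pads) lies 8 mm behind it; z points along the fingers, y is the line along which they close (so a half turn about z gives the same grasp; the last joint's range is limited). The gripper opens to 85 mm and grips with 20 to 120 N. Pads are 22 mm wide; open, the fingers measure 114 mm over their backs; the gripper's body (76 mm by 85 mm) begins 54 mm behind the grasp point. The pads swing forward as they close: fully open they stand 13 mm farther back than shut.
Start: joints at [-1.342, 0.707, -0.028, 1.485, 0.022, 0.951, -0.075], TCP at [0.154, 0.554, 0.242] pointing down, gripper open.
Joint ranges: [-2.71, 2.71], [-0.32, 2.16], [-1.57, 1.52], [0, 2.45], [-1.46, 4.6], [0, 2.02], [-2.83, 2.83]. Speed limits (rad/s): [1.89, 1.89, 2.57, 2.57, 3.01, 3.01, 3.01].

## Interface

Orientations are given as a 3x3 rotation matrix whose columns are the frame's x, y, z axes.
In Python, from cell import env, eyes, workorder, finder gives the robot as it stands. The module is installed in compiled form; this text tells all that it offers.
- The arm moves only by the tool carry_out, never from a script. Its argument "rows" is a list of rows, each a list of 4 numbers: the shift along the world's x, y, z each as a share of 0.02 m, from -1 to 1, then the turn about the world's z as a share of 6 degrees, from -1 to 1. A call has 1 to 10 rows; each row shifts and turns the commanded pose from where the row before left it; what a row does not reach is not made up. A row lasts 1/12 s, in which the tool goes at most 41.7 mm and 7.16 degrees, less where a joint would pass 70% of its speed; a pose out of reach is approached as far as the arm can. A call with a number of a shift or a turn outside -1 to 1 is refused whole. A call with a gripper value outside its range is refused whole. "grip" is the gripper command: -1 is shut, 1 is fully open, values between are in proportion, set as the call begins (left out, the last holds). The fingers move at their own pace and stop on an object; "squeeze" is the grip in N (left out, the last holds). Time passes only in rows, so rows that do not move let the fingers close. It gives the time, the measured TCP pose, the force, the opening and the grip force at its end, in the units of the state.
- env.read_state(): the state, without advancing time (a new reading comes with each control period).
- eyes.camera(name): name is "scene" or "top" or "wrist"; returns a dict with "color" (420x560x3 uint8, blue, green, red), "camera_matrix" (3x3 intrinsics, pixels), "dist" ([k1, k2, p1, p2, k3] as OpenCV has them; the pictures are not rectified), "eye" and "attitude" of the camera in the world. Camera axes: x right, y down, z forward; pixel columns grow to the right and rows downward; lengths in m; the calibration is good to about 2 mm. A picture is of the moment at which its call begins. There is no depth.
- workorder.close_job(): hands the job in; it is judged then, once.
Trained networks look in the newest picture that a camera, given by its name, has taken for a name from the list of things; names that differ only in an ending like _2 or _b are one class to them, and where a whole thing is asked for, a point or a joint stands for the part that bears it (a point fixed in the world has none). Each returns a list of dicts, best first, with "confidence" (0 to 1); they miss things now and then, are a little off and sometimes report something else, mostly with a low value. They report only what shows in the picture. A call takes as long as a camera call. They do not tell look-alikes from the thing itself.
- finder.search_frame(camera, name): "box" ([left, top, width, height] in pixels, round what is visible of it).
- finder.regions_of(camera, name): "pixels" (420x560 bool, what is visible of it) and "box" ([left, top, width, height] in pixels, round what is visible of it).
The state is a dict: "time": time; "joints": joint angles; "qvel": joint speeds; "joint_torque": joint torques, N m; "tcp_pos": TCP position; "ee_rot": TCP orientation; "contact_force": force on the tool from outside, world axes, zero at the start; "ft_torque": the same for the moment, N m; "width": opening from 0.0 (shut) to 1.0 (fully open); "gripper_force": force on a finger pad.
Only numpy, scipy, OpenCV 4.12 (cv2) and the standard library are available. Lean on these libraries where they do the work, as an engineer would, in place of code of your own. Each camera call takes 0.05 s, during which the arm holds its last target. There are 200 camera calls.

## Working session

There is one attempt and no reset: what is moved stays moved. The work goes in short steps, Python scripts to look and compute and a tool call to move; the robot and the scene stay as the last step left them, time stands still between calls to the robot, and variables do not carry over. Pictures are saved under pics/ and viewed, at most 10 in all, crops included, and the job is handed in when it is done.

Besides the shell and the picture viewer there is one more tool, called after "Call:" in YAML: its name, and indented under it one key for each argument. carry_out: Moves the arm, as the interface text tells. Shift numbers are shares of 0.02 m and turn numbers shares of 6 degrees, none past 1 either way. Its arguments: {"type":"object","properties":{"rows":{"type":"array","items":{"type":"array","items":{"type":"number"}}},"grip":{"type":"number"},"squeeze":{"type":"number"}},"required":["rows"]}

```bash
mkdir -p pics; cat > h.py <<'E'
import numpy as np, cv2
from cell import env, eyes, workorder, finder
def ray(c,u,v):
    p=cv2.undistortPoints(np.array([[[u,v]]],float),np.array(c["camera_matrix"]),np.array(c["dist"]))[0,0]
    return np.array(c["attitude"])@np.array([p[0],p[1],1.])
def at(c,u,v,z):
    d=ray(c,u,v); e=np.array(c["eye"]); return e+d*(z-e[2])/d[2]
def px(c,P):
    R=np.array(c["attitude"]);t=-R.T@np.array(c["eye"])
    return cv2.projectPoints(np.array(P,float).reshape(-1,3),cv2.Rodrigues(R.T)[0],t,np.array(c["camera_matrix"]),np.array(c["dist"]))[0][:,0]
E
python3 - <<'E'
from h import *
np.set_printoptions(precision=3,suppress=True)
for n in ["scene","top"]:
    c=eyes.camera(n); cv2.imwrite(f"pics/{n}0.png",c["color"]); print(n,c["eye"],np.array(c["attitude"]).tolist())
    for o,z in [("nut_blue_center",.082),("nut_orange_dot",.082),("stud_blue_top",.087),("tray",.022)]:
        for r in finder.regions_of(n,o)[:4]:
            l,t,w,h=r["box"]; print(o,round(r["confidence"],2),r["box"],at(c,l+w/2,t+h/2,z))
s=env.read_state(); print(s["time"],s["tcp_pos"],s["ee_rot"],s["width"])
E
```

```text
scene [1.156 0.26  0.938] [[-0.07369055347562882, 0.7648596571422006, -0.639968286092968], [0.997278024271643, 0.05490844848985858, -0.049209801760271295], [-0.0024989264303179257, -0.641852605479445, -0.7668239616795657]]
nut_blue_center 0.7 [101.7, 216.8, 23.4, 21.3] [ 0.543 -0.21   0.082]
nut_orange_dot 0.62 [180.4, 247.4, 26.1, 27.4] [0.628 0.017 0.082]
stud_blue_top 0.68 [83.6, 214.4, 55.0, 57.9] [ 0.596 -0.197  0.087]
tray 0.96 [419.3, 226.2, 55.6, 60.8] [0.531 0.657 0.022]
tray 0.9 [254.6, 222.5, 57.8, 53.5] [0.538 0.23  0.022]
tray 0.67 [107.4, 131.7, 57.2, 56.0] [ 0.231 -0.259  0.022]
tray 0.62 [284.7, 150.2, 60.2, 51.5] [0.263 0.308 0.022]
top [0.312 0.19  1.38 ] [[-0.02180589259222978, -0.994133960072703, 0.1059347557623145], [-0.9997575044771693, 0.022008585467212724, 0.0007445853312850668], [-0.0030716916901456634, -0.10589283071057018, -0.9943728038890962]]
nut_blue_center 0.56 [413.4, 166.2, 14.7, 16.7] [ 0.524 -0.224  0.082]
nut_orange_dot 0.76 [328.4, 141.6, 22.3, 16.3] [0.603 0.016 0.082]
tray 0.97 [106.5, 160.3, 47.3, 53.0] [0.515 0.662 0.022]
tray 0.81 [209.9, 239.1, 61.2, 68.8] [0.243 0.32  0.022]
tray 0.74 [246.3, 158.7, 50.4, 53.3] [0.509 0.221 0.022]
tray 0.71 [328.2, 199.7, 48.7, 52.6] [ 0.379 -0.023  0.022]
0.5 [0.154 0.554 0.242] [[-0.964  0.267 -0.   ]
 [ 0.267  0.964 -0.   ]
 [ 0.    -0.    -1.   ]] 0.9989460525256371
```

View pics/scene0.png

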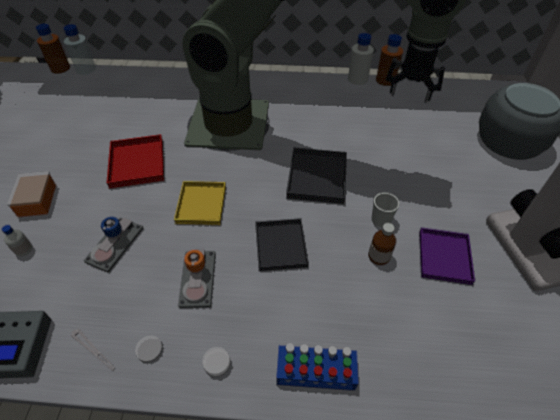

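View pics/top0.png

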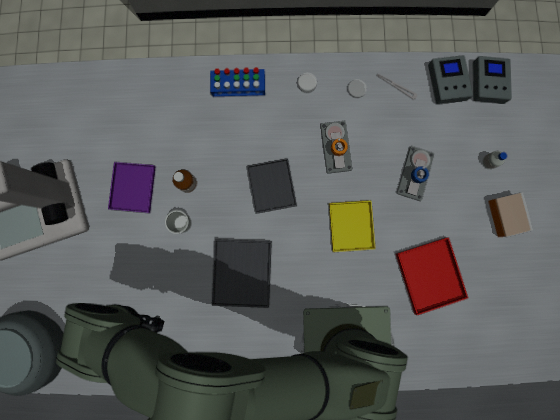

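Candidates, as scene pixels:
- **Blue nut:** blue at (111,226). The look-alike is the orange nut at (195,260).
- **Tray:** the smaller dark tray at (281,244). Others are the larger dark tray (318,175), red (136,160), yellow (201,202) and purple (446,255).

I choose the blue nut at (111,226) and the small dark tray at (281,244). One close crop will check this.

```bash
python3 - <<'E'
from h import *
np.set_printoptions(precision=3,suppress=True)
C={n:eyes.camera(n) for n in ["scene","top"]}
def blob(n,u,v,r,lo,hi):
    hsv=cv2.cvtColor(C[n]["color"],cv2.COLOR_BGR2HSV); m=cv2.inRange(hsv,lo,hi); k=np.zeros_like(m); k[v-r:v+r,u-r:u+r]=1
    ys,xs=np.nonzero(m*k); return xs.mean(),ys.mean(),len(xs)
def tri(ps):
    A=np.zeros((3,3));b=np.zeros(3)
    for n,(u,v) in ps.items():
        d=ray(C[n],u,v);d/=np.linalg.norm(d);M=np.eye(3)-np.outer(d,d);A+=M;b+=M@np.array(C[n]["eye"])
    return np.linalg.solve(A,b)
B=((95,90,40),(130,255,255))
p={n:blob(n,u,v,17,*B) for n,u,v in [("scene",111,226),("top",420,174)]}
print(p,"blue tri",tri({n:q[:2] for n,q in p.items()}))
for n in C: print(n,at(C[n],*p[n][:2],.07))
for n,(u,v) in [("scene",(281,244)),("top",(272,185))]:
    for r in finder.regions_of(n,"tray"):
        m=r["pixels"].astype(np.uint8)
        if m[v,u]:
            q,_=max(((c,cv2.contourArea(c)) for c in cv2.findContours(m,0,2)[0]),key=lambda t:t[1])
            box=cv2.minAreaRect(q); pts=cv2.approxPolyDP(cv2.convexHull(q),4,True)[:,0]
            W=np.array([at(C[n],*a,.022) for a in pts]); print(n,r["confidence"],W[:,:2].tolist(),W.mean(0)); break
crops=[cv2.resize(C["scene"]["color"][200:275,80:180],(400,300),interpolation=3),cv2.resize(C["top"]["color"][140:215,360:460],(400,300),interpolation=3)]
cv2.imwrite("pics/crop1.png",np.hstack(crops))
E
```

```text
{'scene': (np.float64(109.90322580645162), np.float64(223.57258064516128), 124), 'top': (np.float64(420.593984962406), np.float64(174.09022556390977), 133)} blue tri [ 0.526 -0.227  0.075]
scene [ 0.523 -0.23   0.07 ]
top [ 0.527 -0.227  0.07 ]
scene 0.56 [[0.42967768576537535, 0.2692397291249324], [0.5817398740381954, 0.29553385250132846], [0.6084822597785747, 0.17199316859020153], [0.45260188296292314, 0.1478562199559533]] [0.518 0.221 0.022]
top 0.79 [[0.5937938406169716, 0.17475045591615063], [0.44701942094711417, 0.15058904045253574], [0.4281703408740987, 0.2701906761637267], [0.5713367369186375, 0.2927463127130976]] [0.51  0.222 0.022]
```

View pics/crop1.png

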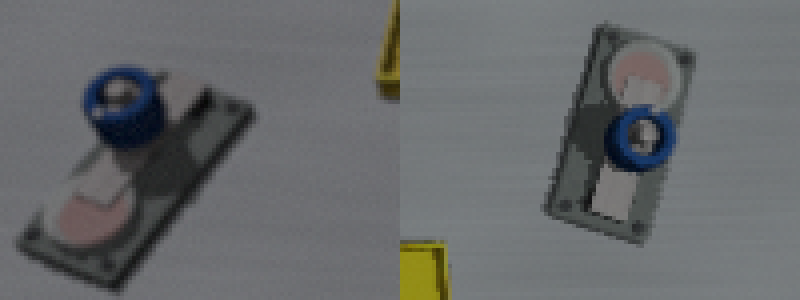

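The crop shows the blue nut on its clamp, with the strap about 15–20° off world x. The triangulated height of 0.075 fits a nut between 0.048 and 0.082. The tray corners give about 150 x 125 mm, centred near (0.512, 0.222), so it is the right tray. Next I move in an arc at height to the nut.

Call:
carry_out:
  rows:
    - [0.95,-0.6,0,-0.36]
    - [0.95,-0.6,0,-0.36]
    - [0.95,-0.6,0,-0.36]
    - [0.95,-0.6,0,-0.36]
    - [0.95,-0.6,0,-0.36]
    - [0.95,-0.6,0,-0.36]
    - [0.95,-0.6,0,-0.36]
    - [0.95,-0.6,0,-0.36]
    - [0.95,-0.6,0,-0.36]
    - [0.95,-0.6,0,-0.36]
  grip: 1

```text
time: 1.53
tcp_pos: [0.3447, 0.4334, 0.2424]
ee_rot: [[-0.796, 0.605, 0.0], [0.605, 0.796, 0.0], [0.0, 0.0, -1.0]]
contact_force: [-0.2, 0.6, -0.1]
width: 1.002
gripper_force: 0.0
```

Call:
carry_out:
  rows:
    - [0.95,-0.6,0,-0.36]
    - [0.95,-0.6,0,-0.36]
    - [0.95,-0.6,0,-0.36]
    - [0.4,-1,0,-0.36]
    - [0.4,-1,0,-0.36]
    - [0.4,-1,0,-0.36]
    - [0.4,-1,0,-0.36]
    - [0.4,-1,0,-0.36]
    - [0.4,-1,0,-0.36]
    - [0.4,-1,0,-0.36]

```text
time: 2.37
tcp_pos: [0.4571, 0.2571, 0.2424]
ee_rot: [[-0.518, 0.856, 0.0], [0.856, 0.518, 0.0], [0.0, 0.0, -1.0]]
contact_force: [-0.3, 0.7, -0.4]
width: 1.0
gripper_force: 0.0
```

Call:
carry_out:
  rows:
    - [0.4,-1,0,-0.36]
    - [0.4,-1,0,-0.36]
    - [0.4,-1,0,-0.36]
    - [0.4,-1,0,-0.36]
    - [0.4,-1,0,-0.36]
    - [0.4,-1,0,-0.36]
    - [0.4,-1,0,-0.36]
    - [0.4,-1,0,-0.36]
    - [0,-1,0,-0.36]
    - [0,-1,0,-0.36]

```text
time: 3.2
tcp_pos: [0.521, 0.057, 0.2422]
ee_rot: [[-0.166, 0.986, -0.0], [0.986, 0.166, -0.0], [-0.0, -0.0, -1.0]]
contact_force: [0.6, 0.2, -0.0]
width: 0.999
gripper_force: 0.0
```

Call:
carry_out:
  rows:
    - [0,-1,0,-0.36]
    - [0,-1,0,-0.36]
    - [0,-1,0,-0.36]
    - [0,-1,0,-0.36]
    - [0,-1,0,-0.36]
    - [0,-1,0,-0.36]
    - [0,-1,0,-0.36]
    - [0,-1,0,-0.36]
    - [0,-1,0,-0.36]
    - [0,-1,0,-0.36]

```text
time: 4.03
tcp_pos: [0.5208, -0.1429, 0.2424]
ee_rot: [[0.208, 0.978, 0.0], [0.978, -0.208, 0.0], [0.0, 0.0, -1.0]]
contact_force: [-0.1, 0.5, -0.9]
width: 0.999
gripper_force: 0.0
```

Call:
carry_out:
  rows:
    - [0,-1,0,-0.36]
    - [0,-1,0,-0.36]
    - [0,-1,0,-0.36]
    - [0,-0.6,0,0]
    - [0,0,0,0]
    - [0,0,0,0]

```text
time: 4.53
tcp_pos: [0.5208, -0.2138, 0.2421]
ee_rot: [[0.315, 0.949, -0.0], [0.949, -0.315, 0.0], [0.0, -0.0, -1.0]]
contact_force: [0.5, 0.1, -0.3]
width: 0.998
gripper_force: 0.0
```

```bash
cat > m.py <<'E'
from h import *
import sys
np.set_printoptions(precision=4,suppress=True)
c=eyes.camera("wrist"); I=c["color"]; cv2.imwrite("pics/"+sys.argv[1],I)
s=env.read_state(); print(s["time"],s["tcp_pos"],s["joints"]); print(c["eye"])
z=float(sys.argv[2])
m=cv2.inRange(cv2.cvtColor(I,cv2.COLOR_BGR2HSV),(95,90,30),(130,255,255))
q=max(cv2.findContours(m,0,2)[0],key=cv2.contourArea); print("hull area",cv2.contourArea(q),cv2.boundingRect(q))
# fit: outline of nut cylinder projected vs hull
from scipy.optimize import least_squares
a=np.linspace(0,2*np.pi,72); ring=np.stack([.024*np.cos(a),.024*np.sin(a)],1)
def hull(x,y):
    P=np.vstack([np.c_[ring+[x,y],np.full(72,h)] for h in (z-.017,z+.017)]); return cv2.convexHull(px(c,P).astype(np.float32))
H=cv2.convexHull(q)[:,0].astype(float)
def f(p):
    g=hull(*p); return [cv2.pointPolygonTest(g,tuple(map(float,h)),True) for h in H]
x,y,w,h=cv2.boundingRect(q); p0=at(c,x+w/2,y+h/2,z)[:2]
r=least_squares(f,p0,diff_step=1e-3,loss="soft_l1"); print("nut",r.x,"rms px",np.sqrt(np.mean(np.square(f(r.x)))))
for d in finder.search_frame("wrist","nut_blue_center")[:2]: print(d)
E
python3 m.py w1.png 0.065
```

```text
4.5833 [ 0.5209 -0.2131  0.2422] [ 0.1792  0.7086  0.3017  1.536  -0.2436  0.9345  0.2385]
[ 0.5466 -0.1353  0.3739]
hull area 1876.5 (262, 176, 53, 50)
nut [ 0.5261 -0.2278] rms px 2.824146706881802
{'box': [263.5, 167.3, 47.0, 58.7], 'confidence': 0.97}
```

View pics/w1.png

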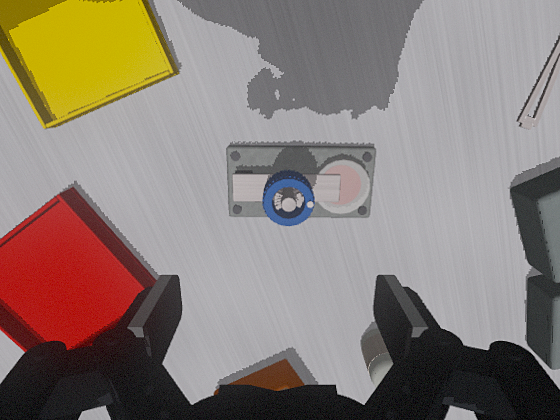

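The wrist picture shows the blue nut's top ring at about (288,201). The white dot at (310,205) points along the strap, and the stud is in the bore. The estimate agrees with the other cameras: (0.526, -0.228). I'll centre over it, descend part of the way and re-measure.

Call:
carry_out:
  rows:
    - [0.26,-0.74,-1,0]
    - [0,0,-1,0]
    - [0,0,-1,0]
    - [0,0,-1,0]
    - [0,0,-1,0]
    - [0,0,-0.5,0]
    - [0,0,0,0]
    - [0,0,0,0]

```text
time: 5.3
tcp_pos: [0.5262, -0.2284, 0.1327]
ee_rot: [[0.315, 0.949, -0.0], [0.949, -0.315, 0.0], [0.0, -0.0, -1.0]]
contact_force: [-0.0, 0.2, 0.0]
width: 0.999
gripper_force: 0.0
```

```bash
python3 m.py w2.png 0.065; python3 - <<'E'
from h import *
c=eyes.camera("wrist")
r=finder.regions_of("wrist","nut_blue_center")[0]; I=c["color"].copy()
for x,y,col in [(.526,-.228,(0,255,255))]:
    a=np.linspace(0,6.283,60)
    for z in (.048,.082):
        for u,v in px(c,np.c_[x+.024*np.cos(a),y+.024*np.sin(a),0*a+z]): cv2.circle(I,(int(u),int(v)),0,col,-1)
cv2.imwrite("pics/w2o.png",I)
E
```

```text
5.35 [ 0.5265 -0.2286  0.1333] [ 0.2325  0.8658  0.2436  1.6192 -0.2924  0.6916  0.2994]
[ 0.552  -0.1498  0.2644]
hull area 5044.5 (238, 189, 80, 86)
nut [ 0.5258 -0.2286] rms px 2.1937214071664286
{'box': [238.9, 187.1, 76.0, 88.2], 'confidence': 0.68}
```

View pics/w2o.png

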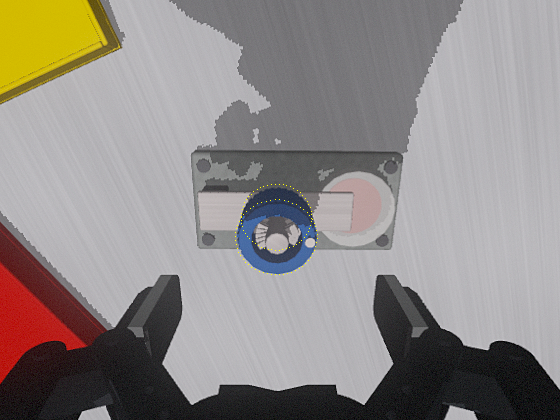

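The projected outline for (0.526, -0.228) matches the nut (ring centre about (276,236)), and the tool is centred on it. I'll descend to TCP z = 0.062 and grip.

Call:
carry_out:
  rows:
    - [0,0,-1,0]
    - [0,0,-1,0]
    - [0,0,-0.8,0]
    - [0,0,-0.5,0]
    - [0,0,-0.25,0]
    - [0,0,0,0]

```text
time: 6.0
tcp_pos: [0.5259, -0.2288, 0.061]
ee_rot: [[0.316, 0.949, -0.001], [0.949, -0.316, 0.0], [0.0, -0.001, -1.0]]
contact_force: [0.4, -0.9, -0.2]
width: 1.0
gripper_force: 0.0
```

Call:
carry_out:
  rows:
    - [0,0,0,0]
    - [0,0,0,0]
    - [0,0,0,0]
    - [0,0,0,0]
    - [0,0,0,0]
    - [0,0,0,0]
    - [0,0,0,0]
    - [0,0,0,0]
  grip: -1
  squeeze: 60

```text
time: 6.67
tcp_pos: [0.5263, -0.2289, 0.0623]
ee_rot: [[0.316, 0.949, 0.001], [0.949, -0.316, -0.0], [0.0, 0.001, -1.0]]
contact_force: [-2.5, 1.3, 11.8]
width: 0.547
gripper_force: 60.2
```

Call:
carry_out:
  rows:
    - [0,0,0,0.8]
    - [0,0,0,0.8]
    - [0,0,0,0.8]
    - [0,0,0,0.8]
    - [0,0,0,0.8]
    - [0,0,0,0.8]
    - [0,0,0,0.8]
    - [0,0,0,0.8]
    - [0,0,0,0.8]
    - [0,0,0,0]

```text
time: 7.5
tcp_pos: [0.5268, -0.2292, 0.0625]
ee_rot: [[-0.425, 0.905, 0.002], [0.905, 0.425, -0.001], [-0.002, 0.002, -1.0]]
contact_force: [0.5, 0.1, 12.7]
width: 0.548
gripper_force: 60.4
```

```bash
python3 m.py w3.png 0.066; python3 -c "
from h import *
s=env.read_state();print(s['ft_torque'],s['contact_force'],s['gripper_force'])"
```

```text
7.55 [ 0.5269 -0.2292  0.0625] [ 0.3471  0.9616  0.0151  1.6538 -0.0246  0.5237  0.8115]
[ 0.4904 -0.1542  0.1941]
hull area 11683.0 (219, 230, 118, 130)
nut [ 0.5249 -0.2274] rms px 3.74073762123214
{'box': [218.5, 226.3, 117.0, 134.3], 'confidence': 0.94}
[ 0.02651281 -0.07705939  0.05450902] [ 0.82054926  0.2709066  13.09666778] 60.452146404261384
```

View pics/w3.png

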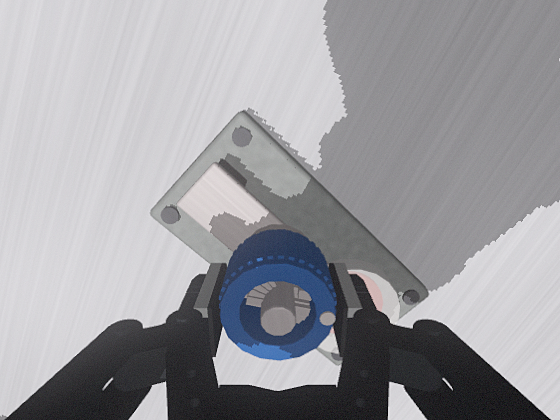

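The dot at (327,318) is still at the right of the gripper while the strap has rotated about 43° in view, so the nut turns with the fingers. I'll finish the turn to about 80°.

Call:
carry_out:
  rows:
    - [0,0,0,0.8]
    - [0,0,0,0.8]
    - [0,0,0,0.8]
    - [0,0,0,0.8]
    - [0,0,0,0.8]
    - [0,0,0,0.8]
    - [0,0,0,0.8]
    - [0,0,0,0.5]
    - [0,0,0,0]
    - [0,0,0,0]

```text
time: 8.43
tcp_pos: [0.5266, -0.2292, 0.0623]
ee_rot: [[-0.878, 0.478, 0.002], [0.478, 0.878, -0.001], [-0.002, -0.0, -1.0]]
contact_force: [-0.0, -0.3, 10.1]
width: 0.549
gripper_force: 60.6
```

Call:
carry_out:
  rows:
    - [0,0,0.2,0]
    - [0,0,0.2,0]
    - [0,0,0.2,0]
    - [0,0,0,0]

```text
time: 8.77
tcp_pos: [0.5263, -0.2289, 0.0742]
ee_rot: [[-0.878, 0.479, 0.001], [0.479, 0.878, -0.001], [-0.001, -0.0, -1.0]]
contact_force: [0.8, 0.1, -1.1]
width: 0.55
gripper_force: 61.6
```

It comes free with only its own weight on the tool. I'll lift it.

Call:
carry_out:
  rows:
    - [0,0,0.5,0]
    - [0,0,0.7,0]
    - [0,0,0.8,0]
    - [0,0,0.9,0]
    - [0,0,0.9,0]
    - [0,0,0.9,0]
    - [0,0,0.9,0]
    - [0,0,0.5,0]
    - [0,0,0,0]

```text
time: 9.52
tcp_pos: [0.5266, -0.229, 0.1974]
ee_rot: [[-0.878, 0.479, 0.003], [0.479, 0.878, -0.001], [-0.003, 0.0, -1.0]]
contact_force: [0.3, 0.1, -0.9]
width: 0.547
gripper_force: 61.7
```

```bash
python3 m.py w4.png 0.199 ; python3 - <<'E'
import cv2; from h import *
c=eyes.camera("scene"); a=cv2.resize(c["color"][150:300,60:260],(400,300),interpolation=3)
b=cv2.resize(cv2.imread("pics/w4.png"),(400,300)); cv2.imwrite("pics/lift.png",np.hstack([a,b]))
E
```

```text
9.5667 [ 0.5261 -0.2289  0.1959] [ 0.4501  0.7633 -0.1888  1.5506  0.1749  0.8431  1.2677]
[ 0.452  -0.1897  0.3288]
hull area 11527.5 (219, 230, 118, 130)
nut [ 0.5253 -0.2296] rms px 2.86188990955523
{'box': [221.0, 226.2, 113.6, 132.9], 'confidence': 0.56}
```

View pics/lift.png

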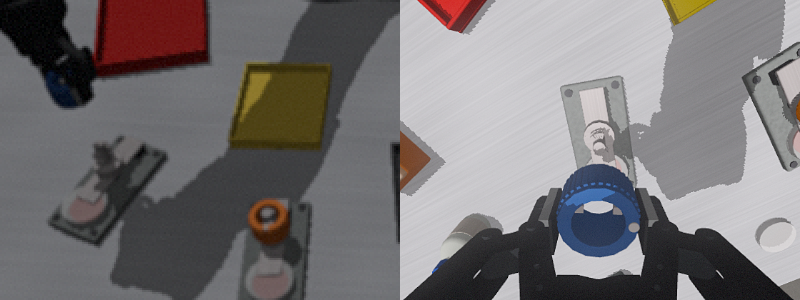

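The nut is held level and clear of the bare stud, with the orange nut untouched. Next I carry it to the tray centre (0.512, 0.222), turning so the fingers line up with the tray's long side.

Call:
carry_out:
  rows:
    - [-0.03,0.5,0.1,-0.38]
    - [-0.03,0.8,0,-0.38]
    - [-0.03,1,0,-0.38]
    - [-0.03,1,0,-0.38]
    - [-0.03,1,0,-0.38]
    - [-0.03,1,0,-0.38]
    - [-0.03,1,0,-0.38]
    - [-0.03,1,0,-0.38]
    - [-0.03,1,0,-0.38]
    - [-0.03,1,0,-0.38]

```text
time: 10.5
tcp_pos: [0.5195, -0.0419, 0.1963]
ee_rot: [[-0.622, 0.783, -0.002], [0.783, 0.622, -0.0], [0.001, -0.002, -1.0]]
contact_force: [0.0, 1.1, -1.5]
width: 0.551
gripper_force: 61.7
```

Call:
carry_out:
  rows:
    - [-0.03,1,0,-0.38]
    - [-0.03,1,0,-0.38]
    - [-0.03,1,0,-0.38]
    - [-0.03,1,0,-0.38]
    - [-0.03,1,0,-0.38]
    - [-0.03,1,0,-0.38]
    - [-0.03,1,0,-0.38]
    - [-0.03,1,0,-0.38]
    - [-0.03,1,0,-0.38]
    - [-0.03,1,0,-0.38]

```text
time: 11.33
tcp_pos: [0.5135, 0.1581, 0.1963]
ee_rot: [[-0.27, 0.963, -0.001], [0.963, 0.27, -0.001], [-0.0, -0.002, -1.0]]
contact_force: [0.4, 0.9, -1.0]
width: 0.545
gripper_force: 61.7
```

Call:
carry_out:
  rows:
    - [-0.03,1,0,-0.38]
    - [-0.03,1,0,-0.38]
    - [-0.03,0.8,0,-0.38]
    - [0,0.4,0,0]
    - [0,0,0,0]
    - [0,0,0,0]

```text
time: 11.83
tcp_pos: [0.5121, 0.2204, 0.1967]
ee_rot: [[-0.157, 0.988, -0.001], [0.988, 0.157, -0.001], [-0.001, -0.001, -1.0]]
contact_force: [-0.3, -0.2, -0.8]
width: 0.552
gripper_force: 61.7
```

```bash
python3 m.py w5.png 0.2; python3 - <<'E'
from h import *
c=eyes.camera("wrist"); I=c["color"].copy()
a=np.deg2rad(9); R=np.array([[np.cos(a),-np.sin(a)],[np.sin(a),np.cos(a)]])
k=np.array([[-.075,-.065],[.075,-.065],[.075,.065],[-.075,.065]])@R.T+[.512,.222]
cv2.polylines(I,[px(c,np.c_[k,[.022]*4]).astype(np.int32)],True,(0,255,255)); cv2.imwrite("pics/w5o.png",I)
E
```

```text
11.8833 [0.5123 0.2199 0.1969] [-0.5634  0.748   0.1943  1.6147 -0.1834  0.7977 -0.1346]
[0.4984 0.3024 0.3283]
hull area 11727.0 (219, 230, 118, 131)
nut [0.5112 0.2205] rms px 3.2721304951591774
{'box': [219.3, 226.1, 116.1, 134.6], 'confidence': 0.88}
```

View pics/w5o.png

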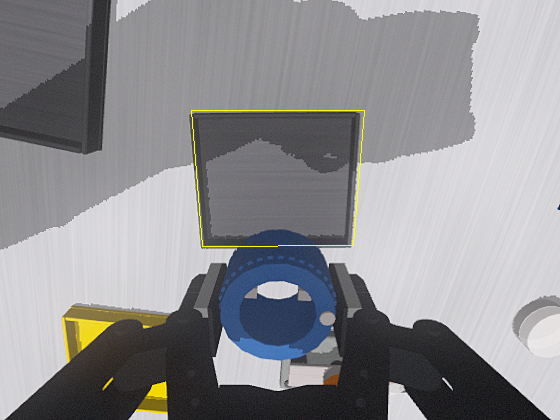

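The projected outline for the tray at (0.512, 0.222) matches the small dark tray in the picture, corners (191,111) to (353,246). The nut is held above its centre. I'll lower it, slowing near the floor.

Call:
carry_out:
  rows:
    - [0,0,-0.6,0]
    - [0,0,-1,0]
    - [0,0,-1,0]
    - [0,0,-1,0]
    - [0,0,-1,0]
    - [0,0,-1,0]
    - [0,0,-0.8,0]
    - [0,0,-0.6,0]
    - [0,0,-0.5,0]
    - [0,0,-0.3,0]

```text
time: 12.82
tcp_pos: [0.5122, 0.2207, 0.0405]
ee_rot: [[-0.155, 0.988, -0.0], [0.988, 0.155, -0.0], [-0.0, -0.001, -1.0]]
contact_force: [0.4, 0.2, -1.3]
width: 0.554
gripper_force: 61.7
```

Call:
carry_out:
  rows:
    - [0,0,-0.25,0]
    - [0,0,-0.2,0]
    - [0,0,-0.15,0]
    - [0,0,-0.1,0]
    - [0,0,0,0]
    - [0,0,0,0]

```text
time: 13.32
tcp_pos: [0.5123, 0.2212, 0.0275]
ee_rot: [[-0.156, 0.988, 0.0], [0.988, 0.156, 0.0], [0.0, 0.0, -1.0]]
contact_force: [-0.8, -0.1, -1.0]
width: 0.55
gripper_force: 61.7
```

Call:
carry_out:
  rows:
    - [0,0,-0.1,0]
    - [0,0,-0.1,0]
    - [0,0,-0.1,0]
    - [0,0,-0.05,0]
    - [0,0,0,0]

```text
time: 13.73
tcp_pos: [0.5121, 0.2212, 0.02]
ee_rot: [[-0.156, 0.988, -0.0], [0.988, 0.156, -0.0], [-0.0, -0.0, -1.0]]
contact_force: [0.4, 0.5, -0.8]
width: 0.549
gripper_force: 61.7
```

Call:
carry_out:
  rows:
    - [0,0,-0.05,0]
    - [0,0,-0.05,0]
    - [0,0,0,0]

```text
time: 13.98
tcp_pos: [0.5122, 0.2212, 0.0184]
ee_rot: [[-0.156, 0.988, 0.0], [0.988, 0.156, 0.0], [0.0, 0.0, -1.0]]
contact_force: [-1.2, -0.2, 1.1]
width: 0.549
gripper_force: 61.8
```

Call:
carry_out:
  rows:
    - [0,0,-0.03,0]
    - [0,0,0,0]

```text
time: 14.15
tcp_pos: [0.5122, 0.2212, 0.0183]
ee_rot: [[-0.156, 0.988, 0.0], [0.988, 0.156, 0.0], [0.0, 0.0, -1.0]]
contact_force: [-4.6, -1.3, 15.0]
width: 0.546
gripper_force: 63.5
```

Call:
carry_out:
  rows:
    - [0,0,0,0]
    - [0,0,0,0]
    - [0,0,0,0]
    - [0,0,0,0]
    - [0,0,0,0]
  grip: 0.6

```text
time: 14.57
tcp_pos: [0.5122, 0.2212, 0.0176]
ee_rot: [[-0.156, 0.988, -0.0], [0.988, 0.156, -0.0], [0.0, -0.0, -1.0]]
contact_force: [-0.3, 0.3, -0.8]
width: 0.803
gripper_force: 0.0
```

Call:
carry_out:
  rows:
    - [0,0,0.3,0]
    - [0,0,0.6,0]
    - [0,0,1,0]
    - [0,0,1,0]
    - [0,0,1,0]
    - [0,0,1,0]
    - [0,0,1,0]
    - [0,0,1,0]
    - [0,0,0,0]
    - [0,0,0,0]

```text
time: 15.4
tcp_pos: [0.5125, 0.2214, 0.1573]
ee_rot: [[-0.156, 0.988, 0.002], [0.988, 0.156, 0.001], [0.001, 0.002, -1.0]]
contact_force: [0.2, -0.7, -0.6]
width: 0.802
gripper_force: 0.0
```

```bash
python3 m.py w6.png 0.021
```

```text
15.45 [0.5121 0.2213 0.1563] [-0.5562  0.8049  0.1771  1.6582 -0.1997  0.6956 -0.1223]
[0.4986 0.3031 0.289 ]
hull area 2931.0 (246, 166, 62, 65)
nut [0.5115 0.2223] rms px 1.2039950647566076
{'box': [247.2, 161.0, 60.6, 71.9], 'confidence': 0.7}
```

View pics/w6.png

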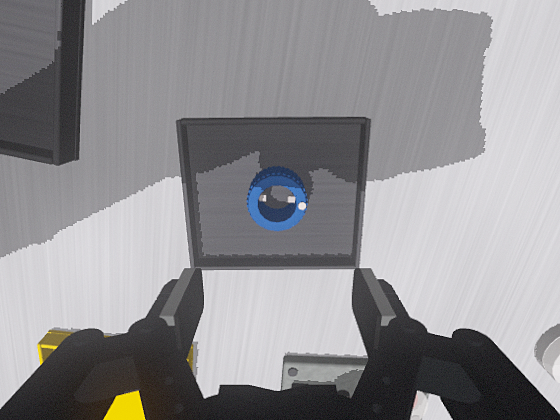

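The nut stands upright at (277,200), in the middle of the small dark tray, and the gripper is clear of everything. I'm handing the job in.

```bash
python3 -c "
from cell import workorder
print(workorder.close_job())"
```

```text
the job is handed in; nothing more can be done
None
```

I unscrewed the blue nut, lifted it off its stud and set it down upright near the centre of the small dark tray, without touching the orange nut; the job was handed in at about 15.5 s, and no verdict came back.

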